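# Open the vial heater to its lid stop and load a vial

## Task

Swing the cover of the headspace vial heater open by its bar until it bears against its adjustable lid stop, pressing it there with a light push of about 8 N at the bar, and leave it bearing there. Then pick up the sample vial from the worktop and lower it upright into the empty middle well until it stands fully home, without pressing hard on the glass. Leave the other things on the worktop where they are.

Things in the scene. Friction and masses are not known exactly. Their poses are not given: they have to be found in the camera images.
- heater: headspace vial heater, fixed to the worktop: grey base 130 (x) x 176 (y) x 22 mm and on it an aluminium block 112 x 156 mm whose top is 62 mm above the worktop. Origin: centre of its underside, on the worktop; x points from its front (handle side) to its back (hinge side), y to its left, z up. It stands turned up to 0.25 rad. Three wells lie in a row along its y axis at y = -50, 0 and +50 mm; the outer two hold vials that stand 33 mm above the block
- free_well (a point): centre of the mouth of the empty middle well, in the top face of the block, axes as the heater: 25 mm in diameter with a 2 mm chamfer, 40 mm deep with a flat floor (floor 22 mm above the worktop)
- cover_hinge (a point): middle of the cover's hinge axis, at the back of the block, 64 mm above the worktop; the axis runs along the heater's y
- cover (a joint): hinge angle of the cover (rad): 0 shut, grows as it opens up and backwards, pi/2 upright. It starts between 0 and 0.3. The cover is a white shell 112 x 156 x 42 mm, 0.3 kg, on a stiff friction hinge (about 0.3 N m, so it stays where it is left; about 2 to 4 N at the bar moves it). The stop is set anew each time, somewhere between 1.64 and 1.96 rad
- cover_bar (a point): middle of the round black handle bar, 12 mm in diameter and 124 mm long along the heater's y, carried by two steel rods 58 mm either side of the middle; it stands 38 mm in front of the cover's front wall. Site axes turn with the cover. In the cover's own frame (shut: the heater's axes) it lies 150 mm in front of the hinge axis and 18 mm above it, so it swings on a radius of 151 mm; it can be pinched from above all the way, turning between the fingers
- stop_bracket: dark steel bracket at the heater's left side, by the hinge; origin at its foot, 94 mm left of the middle. On it an arm is clamped at some angle (not told by this pose); the rigid 12 mm black pad at its end, behind the cover, meets the cover 70 mm from the hinge line. The arm does not give. A push at the bar acts twice as hard on the pad; over 45 N there (20 N at the bar) strains the hinge
- sample_vial: the only loose vial, clear glass with a white cap, standing on the worktop: 23 mm in diameter, 77 mm tall, 30 g, cap the top 12 mm. Origin: centre of its underside, z up. Its glass bears no more than 20 N against the heater
- septa_jar: small white jar with a green lid, 39 mm across, 47 mm tall, bystander; origin centre of its underside
- beaker: empty small glass beaker, 48 mm across, 58 mm tall, bystander; origin centre of its underside
- ferrule_tin: flat round white tin, 55 mm across, 18 mm tall, bystander; origin centre of its underside
- tape_roll: roll of beige tape lying flat, 78 mm across, 19 mm tall, bystander; origin centre of its underside
- union: small brass tube union lying down, 36 x 16 x 14 mm, bystander; origin centre of its underside
- timer: white timer, 62 x 70 x 19 mm, bystander; origin centre of its underside

How it is judged:
By the outcome, as a careful person would: the job done as asked, in the order asked, and still so for the second after the job is handed in, with the robot touching nothing.
It also fails if it takes over 72 s, if anything falls off the work surface, if the arm or the gripper's body presses on something with over 40 N, if the wrist force passes 120 N, or if a joint passes its speed limit or range.

## Robot

A 6-joint arm with a two-finger parallel gripper is mounted at the origin on a cart in front of the work surface, level with it; the furniture and walls round the work are solid. World frame = base frame: x ahead of the robot, y to its left, z up, the work surface at z = 0. Lengths are in m, angles in degrees, forces in N, time in s.
With the tool pointing down it reaches from about 0.35 to 0.875 m from the base axis. Payload 4.2 kg.
Tool frame: the origin (TCP) lies midway between the tips of the shut fingers; the grasp point (between the pads) lies 19 mm behind it; y points along the fingers, z is the direction in which the jaws open and shut, and the axes are right-handed (so a half turn about y gives the same grasp; the last joint's range is limited). The gripper opens to 87 mm and grips with 3 to 60 N. Pads are 19 mm wide; open, the fingers measure 117 mm over their backs; the gripper's body (75 mm by 190 mm) begins 51 mm behind the grasp point.
Start: joints at [79.389, 22.042, 0.453, 0, -68.411, -14.817], TCP at [0.268, 0.564, 0.185] pointing down, gripper open.
Joint ranges: [-179.83, 179.83], [-69.29, 118.12], [-61.27, 80.66], [-181.25, 117.63], [-171.15, -9.14], [-177.46, 177.46]. Speed limits (degrees/s): [159.86, 159.86, 180, 180, 180, 180].

## Interface

Orientations are given as [roll, pitch, yaw] about the fixed x, y, z axes, in that order (R = Rz(yaw) Ry(pitch) Rx(roll)).
In Python, from workcell import env gives the robot as it stands. The module is installed in compiled form; this text tells all that it offers. Calls block until the motion is done:
- env.goto(position, orientation): joint-space move of the TCP to a pose.
- env.move_straight(position, rotation=None, rate=0.15, force_limit=None): straight line of the TCP; rotation=None keeps the orientation; rate is the mean speed in m/s. With force_limit (N) it stops when the force on the tool has changed by that much, and returns True; else False.
- env.set_joints(angles): joint-space move.
- env.gripper_to(opening, grasp_force=None): opening from 0.0 (shut) to 1.0 (fully open); grasp_force is the grip in N (None keeps the last); returns when the fingers have stopped.
- env.dwell(seconds).
- env.inverse_kinematics(position, orientation): joint angles nearest the present ones, or None.
- env.read_state(): the state.
- env.grab_frame(name): name is "scene" or "top" or "wrist"; returns a dict with "image" (384x512x3 uint8, blue, green, red), "fx", "fy", "cx", "cy" (pixels), "position" and "orientation" of the camera in the world. Camera axes: x right, y up, looking along -z (the intrinsics and any distortion apply to the point x, -y, -z); pixel columns grow to the right and rows downward; lengths in m; the calibration is good to about 2 mm. A picture is of the moment at which its call begins. There is no depth.
A pose or a line that the arm cannot do raises env.Unreachable and nothing moves.
- env.close_job(): hands the job in, once; it reports no verdict.
Trained networks look in a picture, given as the dict that the camera call returned (one of the last four; its "shot" number tells which), for a name from the list of things; names that differ only in an ending like _2 or _b are one class to them, and where a whole thing is asked for, a point or a joint stands for the part that bears it (a point fixed in the world has none). Each returns a list of dicts, best first, with "score" (0 to 1); they miss things now and then, are a little off and sometimes report something else, mostly with a low value. They report only what shows in the picture. A call takes as long as a camera call.
- env.search_frame(picture, thing): "xyz" ([x, y, z] in m, in world coordinates, good to about 4 mm: the middle of the surface that is visible of it).
- env.trace(picture, thing): "mask" (384x512 bool, what is visible of it).
The state is a dict: "clock": time; "joint_positions": joint angles; "qvel": joint speeds; "joint_torque": joint torques, N m; "position": TCP position; "tool_rot": TCP orientation; "force": force on the tool from outside, world axes, zero at the start; "wrist_torque": the same for the moment, N m; "opening": opening from 0.0 (shut) to 1.0 (fully open).
Only numpy, scipy, OpenCV 4.12 (cv2) and the standard library are available. Lean on these libraries where they do the work, as an engineer would, in place of code of your own. Each camera call takes 0.05 s, during which the arm holds its last target. There are 200 camera calls.

## Working session

There is one attempt and no reset: what is moved stays moved. The work goes in short steps, each a Python script; the robot and the scene stay as the last script left them, time stands still between calls to the robot, and variables do not carry over. Pictures are saved under pics/ and viewed, about 8 in all and at most 12, crops included, and the job is handed in when it is done.

```bash
mkdir -p pics
python3 - <<'E'
from workcell import env
import cv2,numpy as np
s=env.read_state();print(s['clock'],s['position'],s['tool_rot'],s['opening'],s['force'])
ims=[]
for c in ["scene","top"]:
    p=env.grab_frame(c);ims.append(p["image"].copy());print(c,p['fx'],p['cx'],p['cy'],p['position'],p['orientation'],[k for k in p])
    for t in ["heater","free_well","cover_hinge","cover","cover_bar","stop_bracket","sample_vial","septa_jar","beaker","ferrule_tin","tape_roll","union","timer"]:
        try:
            r=env.search_frame(p,t);print(t,[(np.round(a['xyz'],3).tolist(),round(a['score'],2)) for a in r[:3]])
        except Exception as e: print(t,e)
cv2.imwrite("pics/a.png",cv2.resize(np.vstack(ims),(448*1,672))[:,:] if 0 else cv2.resize(np.hstack(ims),(800,300)))
for n,i in zip("st",ims): cv2.imwrite(f"pics/{n}.png",i)
E
```

```text
0.0 [0.26802116 0.56385715 0.18436916] [-8.98760123e+01  3.73262363e-03  1.54562418e+02] 1.0010817351266916 [-0.14257274 -0.06415981  0.021491  ]
scene 365.03847981435933 254.7154733943783 190.31500026344165 [ 0.1201686  -0.47946236  0.96394843] [ 38.27180314  -0.16057734 -31.57541685] ['image', 'fx', 'fy', 'cx', 'cy', 'position', 'orientation', 'shot']
heater [([0.52, -0.092, 0.111], 0.66)]
free_well [([0.521, -0.093, 0.11], 0.76)]
cover_hinge [([0.524, -0.089, 0.111], 0.56)]
cover [([0.531, -0.088, 0.116], 0.63)]
cover_bar [([0.524, -0.082, 0.112], 0.68)]
stop_bracket [([0.629, 0.039, 0.105], 0.44), ([0.537, 0.23, 0.046], 0.18)]
sample_vial [([0.538, 0.231, 0.048], 0.56)]
septa_jar [([0.476, 0.318, 0.04], 0.71)]
beaker [([0.431, 0.228, 0.035], 0.64)]
ferrule_tin [([0.417, -0.264, 0.017], 0.55)]
tape_roll [([0.627, 0.323, 0.013], 0.54)]
union [([0.484, 0.51, 0.015], 0.26)]
timer [([0.485, 0.511, 0.014], 0.71)]
top 443.15150561821395 246.63747941270057 187.92904386683975 [0.30810827 0.14310326 1.29397655] [  9.61124969  -1.02005834 -91.01153205] ['image', 'fx', 'fy', 'cx', 'cy', 'position', 'orientation', 'shot']
heater [([0.539, -0.062, 0.114], 0.96)]
free_well [([0.54, -0.057, 0.117], 0.59), ([0.488, 0.33, 0.048], 0.37)]
cover_hinge [([0.541, -0.058, 0.113], 0.85)]
cover [([0.54, -0.072, 0.111], 0.74)]
cover_bar [([0.538, -0.072, 0.115], 0.93)]
stop_bracket [([0.611, 0.038, 0.089], 0.59), ([0.538, -0.059, 0.115], 0.39)]
sample_vial [([0.54, 0.233, 0.065], 0.66)]
septa_jar [([0.488, 0.328, 0.043], 0.63)]
beaker [([0.442, 0.239, 0.006], 0.49)]
ferrule_tin [([0.422, -0.263, 0.022], 0.71)]
tape_roll [([0.63, 0.333, 0.018], 0.76), ([0.367, 0.122, 0.015], 0.27)]
union [([0.37, 0.12, 0.015], 0.63)]
timer [([0.491, 0.518, 0.013], 0.9), ([0.422, -0.262, 0.021], 0.28)]
```

View pics/s.png

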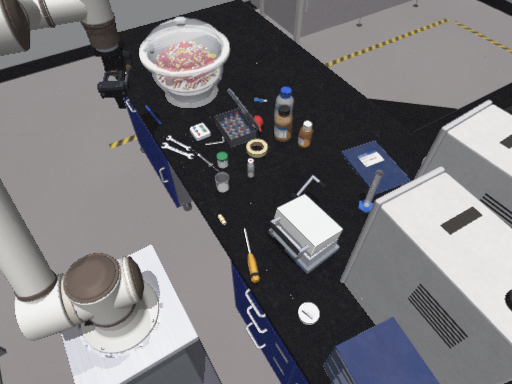

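View pics/t.png

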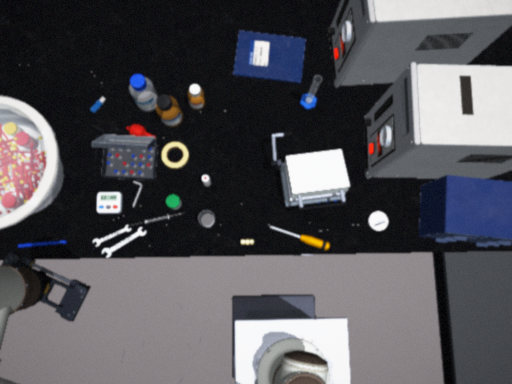

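The scene view shows the heater near (305,230) and the loose vial at (250,168). In the top view, the bar is at about (320,201), the stop bracket at (278,135) and the vial at (206,180). Next I'll move over the heater for a closer look.

```bash
cat > h.py <<'E'
from workcell import env
import cv2,numpy as np
from scipy.spatial.transform import Rotation as Ro
def st(m=''):
    s=env.read_state();print(m,round(s['clock'],2),'p',np.round(s['position'],4),'rpy',np.round(s['tool_rot'],1),'F',np.round(s['force'],2),'o',round(s['opening'],3));return s
def proj(p,P):
    R=Ro.from_euler('xyz',p['orientation'],degrees=True).as_matrix()
    c=(np.atleast_2d(P)-p['position'])@R
    return np.c_[p['cx']+p['fx']*c[:,0]/-c[:,2], p['cy']-p['fy']*c[:,1]/-c[:,2]]
def ray(p,uv,z):
    R=Ro.from_euler('xyz',p['orientation'],degrees=True).as_matrix()
    d=R@np.array([(uv[0]-p['cx'])/p['fx'],-(uv[1]-p['cy'])/p['fy'],-1])
    return p['position']+d*(z-p['position'][2])/d[2]
def save(p,n):
    cv2.imwrite(f'pics/{n}.png',p['image']);np.save(f'pics/{n}.npy',{k:v for k,v in p.items()},allow_pickle=True)
E
python3 - <<'E'
from h import *
env.move_straight([0.268,0.564,0.32],rate=0.25)
env.goto([0.44,-0.08,0.32],[-90,0,97]);st()
p=env.grab_frame('wrist');save(p,'w1');print(p['fx'],p['position'],p['orientation'])
for t in ['cover','cover_bar','heater','stop_bracket']:
    r=env.search_frame(p,t);print(t,[(np.round(a['xyz'],3).tolist(),round(a['score'],2)) for a in r[:2]])
p=env.grab_frame('top');save(p,'t1')
p=env.grab_frame('scene');save(p,'s1')
E
```

```text
4.47 p [ 0.4403 -0.0795  0.3199] rpy [-90.   -0.   97.1] F [-0.34 -0.11  0.48] o 0.998
295.7824701970714 [ 0.44757678 -0.15436165  0.51852804] [-1.60896195e+01  4.56365195e-02 -1.72983538e+02]
cover [([0.539, -0.079, 0.116], 0.93)]
cover_bar [([0.544, -0.076, 0.115], 0.78)]
heater [([0.535, -0.084, 0.117], 0.83)]
stop_bracket []
```

View pics/w1.png

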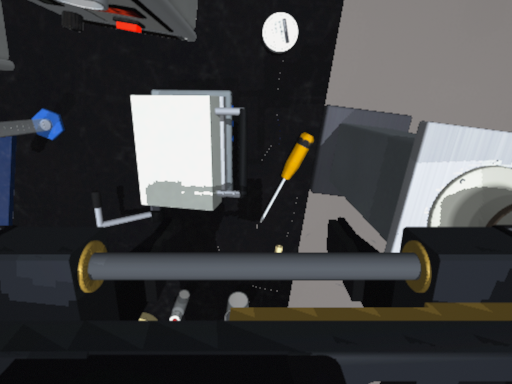

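The wrist view shows the cover at columns 133-217 and rows 93-210. The rods are at about (228,111) and (228,193), the dark bar at column 243, and the stop pad and arm at (100,215). I'll enlarge this to fit the pose.

Run:
```python
import cv2,numpy as np
f=lambda i:(255*(i/255.)**0.5).astype('uint8')
w=f(cv2.imread('pics/w1.png'))[80:230,85:255]; t=f(cv2.imread('pics/t1.png'))[125:215,260:362]
a=cv2.resize(w,None,fx=2.6*1.0,fy=2.6,interpolation=cv2.INTER_CUBIC);b=cv2.resize(t,None,fx=3.5,fy=3.5,interpolation=cv2.INTER_CUBIC)
H=max(a.shape[0],b.shape[0]);o=np.zeros((H,a.shape[1]+b.shape[1],3),'uint8');o[:a.shape[0],:a.shape[1]]=a;o[:b.shape[0],a.shape[1]:]=b
print(a.shape,b.shape);cv2.imwrite('pics/c.png',o)
```

```text
(390, 442, 3) (315, 357, 3)
```

View pics/c.png

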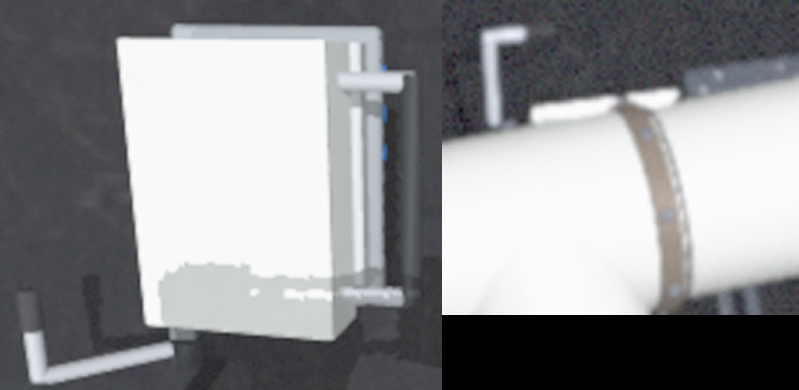

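```bash
cat >> h.py <<'E'
def H2W(q,P):
    c,s=np.cos(q[2]),np.sin(q[2]);P=np.atleast_2d(P)
    return np.c_[q[0]+c*P[:,0]-s*P[:,1],q[1]+s*P[:,0]+c*P[:,1],P[:,2]]
def cov(th,P):
    P=np.atleast_2d(np.array(P,float));c,s=np.cos(th),np.sin(th)
    return np.c_[.056+P[:,0]*c+P[:,2]*s,P[:,1],.064-P[:,0]*s+P[:,2]*c]
E
python3 - <<'E'
from h import *
from scipy.optimize import least_squares
p=np.load('pics/w1.npy',allow_pickle=True).item()
L=np.array([[118,38],[325,40],[333,339],[145,325],[411,72],[411,298],[380,28],[172,25],[382,283]])/2.6+[85,80]
C=[[0,-.078,.042],[-.112,-.078,.042],[-.112,.078,.042],[0,.078,.042],[-.15,-.062,.018],[-.15,.062,.018]]
B=np.array([[-.065,-.088,.022],[.065,-.088,.022]])
def f(q):
    W=np.r_[cov(q[3],C),B];return (proj(p,H2W(q,W))-L[:8]).ravel()
for fr in (0,1):
  r=least_squares(f,[.53,-.08,.12,.1],loss='soft_l1');q=r.x
print(q,np.round(f(q).reshape(-1,2),1))
np.save('q.npy',q)
print('bar',H2W(q,cov(q[3],[-.15,0,.018])),'well',H2W(q,[0,0,.062]))
t=np.load('pics/t1.npy',allow_pickle=True).item();t['image']=cv2.imread('pics/t.png')
P=proj(t,H2W(q,np.r_[cov(q[3],C),B]))
im=cv2.resize(t['image'],None,fx=4,fy=4,interpolation=cv2.INTER_CUBIC)
for u in P: cv2.circle(im,tuple((u*4+1.5).astype(int)),4,(0,0,255),1)
cv2.imwrite('pics/d.png',im[480:900,1040:1460])
E
```

```text
[ 0.54131215 -0.07283284  0.11145604  0.18986912] [[-0.5 -0.1]
 [ 0.  -0.3]
 [ 0.3  0.3]
 [ 0.2 -0.1]
 [ 0.4  0.6]
 [ 0.3  2. ]
 [-0.  -0.7]
 [-1.5 -0.5]]
bar [[ 0.4539504  -0.08261036  0.10998608]] well [[ 0.54131215 -0.07283284  0.062     ]]
```

View pics/d.png

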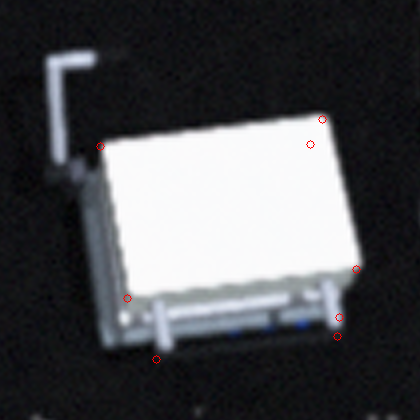

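The fit agrees in both cameras to about 2 mm. Now I'll grasp the bar and swing the cover to just short of the stop range.

```bash
cat >> h.py <<'E'
def barp(q,th):
    b=H2W(q,cov(th,[-.15,0,.018]))[0];b[2]-=.019;return b
def tang(q,th): 
    d=barp(q,th+1e-3)-barp(q,th-1e-3);return d/np.linalg.norm(d)
E
python3 - <<'E'
from h import *
q=np.load('q.npy');th=q[3];o=[-90,0,90+np.degrees(q[2])]
b=barp(q,th)
env.gripper_to(0.36,20)
env.goto(b+[0,0,.06],o)
F0=st('pre')['force'].copy();np.save('F0.npy',F0)
print(env.move_straight(b,rate=.08,force_limit=8));st('down')
env.gripper_to(0,20);st('grip')
for t in np.linspace(th,1.56,12)[1:]:
    hit=env.move_straight(barp(q,t),rate=.12,force_limit=15)
    F=env.read_state()['force']-F0
    r=np.cross(tang(q,t),H2W([0,0,q[2]],[0,1,0])[0])
    print(round(t,2),hit,'tan',round(F@tang(q,t),2),'rad',round(F@r,2))
    if hit: break
st()
save(env.grab_frame('top'),'t2');save(env.grab_frame('scene'),'s2')
a=cv2.imread('pics/t2.png')[100:240,230:380];c=cv2.imread('pics/s2.png')[150:290,230:380]
cv2.imwrite('pics/e.png',cv2.resize(np.hstack([a,c]),None,fx=2.6,fy=2.6))
E
```

```text
pre 6.67 p [ 0.4553 -0.0827  0.1522] rpy [-90.1   0.   96.4] F [-0.09  0.63 -0.26] o 0.361
False
down 7.57 p [ 0.4545 -0.0826  0.0916] rpy [-90.1   0.   96.4] F [0.89 0.1  0.53] o 0.357
grip 8.39 p [ 0.4539 -0.0826  0.091 ] rpy [-90.    0.   96.4] F [-0.11 -0.19 -0.36] o 0.0
0.31 False tan -0.09 rad -0.76
0.44 False tan -0.46 rad 0.68
0.56 False tan -0.28 rad 0.21
0.69 False tan -0.09 rad -0.74
0.81 False tan -0.14 rad 0.53
0.94 False tan 1.28 rad -0.7
1.06 False tan -0.64 rad 0.23
1.19 False tan -0.03 rad -0.31
1.31 False tan 0.43 rad 0.76
1.44 False tan 0.88 rad 1.11
1.56 False tan -0.1 rad -0.63
 11.78 p [ 0.6126 -0.0648  0.1947] rpy [-89.9  -0.   96.4] F [-0.19  0.02 -0.87] o 0.003
```

View pics/e.png

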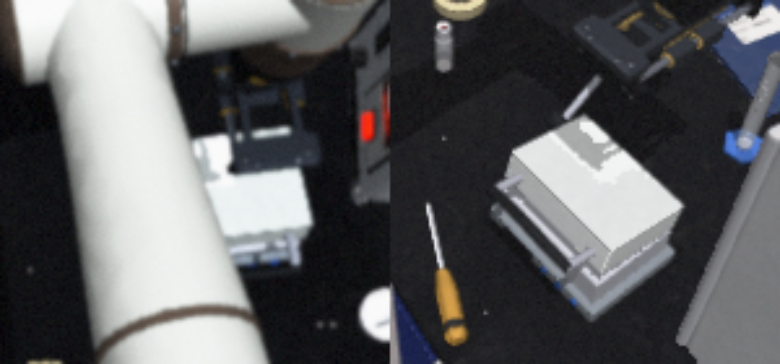

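The fingers closed on nothing (opening 0), and the scene view shows the cover still down. The bar must be lower than I fitted, so I'll refit using all three views.

Run:
```python
from h import *
from scipy.optimize import least_squares
ld=lambda n:np.load(f'pics/{n}.npy',allow_pickle=True).item()
w,t,s=ld('w1'),ld('t1'),ld('s2')
Lw=np.array([[118,38],[325,40],[333,339],[145,325],[405,80],[405,296],[380,28]])/2.6+[85,80]
Lt=np.array([[322,113],[360,268],[128,298],[103,143],[335,330],[165,350]])/4+[260,120]-.4
Ls=(np.array([[683,207],[608,252],[511,153],[585,117],[572,264],[496,188]])-[390,0])/2.6+[230,150]
def f(q):
    z=q[4]
    C=[[0,-.078,.042+z],[-.112,-.078,.042+z],[-.112,.078,.042+z],[0,.078,.042+z],[-.148,-.058,.018],[-.148,.058,.018]]
    W=cov(q[3],C);B=[[-.065,-.088,.022]]
    return np.r_[(proj(w,H2W(q,np.r_[W,B]))-Lw).ravel(),(proj(t,H2W(q,W))-Lt).ravel(),(proj(s,H2W(q,W))-Ls).ravel()]
for th0 in (0,.2):
  for z in (0,None):
    g=f if z is None else (lambda q:f(np.r_[q,0]))
    x=[.54,-.07,.11,th0]+([0] if z is None else [])
    r=least_squares(g,x,loss='soft_l1');q=r.x;print(np.round(q,4),r.cost)
    e=g(q).reshape(-1,2)
print(np.round(e,1).tolist())
q=least_squares(lambda q:f(np.r_[q,0]),[.54,-.07,.11,.1],loss='soft_l1').x
print(np.round(f(np.r_[q,0]).reshape(-1,2),1).tolist());print(barp(q,q[3])+[0,0,.019])
np.save('q2.npy',q)
st()
```

```text
[ 0.5421 -0.0734  0.1095  0.1914] 11.922958495418614
[ 0.5429 -0.0734  0.109   0.1964 -0.004 ] 9.557771141767626
[ 0.5421 -0.0734  0.1095  0.1914] 11.922958495414022
[ 0.5429 -0.0734  0.109   0.1964 -0.004 ] 9.557771141767983
[[-0.0, -0.7], [-0.4, -0.7], [-0.4, -0.9], [0.3, -1.6], [-0.0, 0.2], [-0.1, -0.1], [-0.9, -1.1], [0.1, 1.6], [-1.0, 0.1], [-0.2, -0.3], [-0.5, 0.8], [-0.7, 0.5], [-0.6, 0.8], [-0.6, -0.7], [0.6, -0.7], [-0.4, -1.0], [-1.0, -1.2], [-2.3, -0.2], [-1.0, -0.2]]
[[-1.1, -0.8], [-0.5, -0.8], [-0.4, -0.1], [-0.5, -0.7], [0.8, 0.1], [0.7, -0.2], [-0.4, -1.1], [0.5, 1.3], [-0.6, 0.0], [-0.0, -0.3], [-0.4, 0.5], [-0.7, 0.9], [-0.6, 1.2], [-0.4, -1.5], [0.6, -1.3], [-0.4, -1.7], [-0.9, -2.0], [-2.6, 0.1], [-1.3, 0.1]]
[ 0.45480263 -0.08304036  0.11020569]
 11.88 p [ 0.6124 -0.0649  0.1951] rpy [-90.   -0.   96.4] F [-0.33 -0.13 -0.06] o 0.004
```

The refit gives the same bar position (z=0.110), so the pose isn't the problem. I'll go back, descend in the open state and look before closing.

Run:
```python
from h import *
q=np.load('q2.npy');th=q[3];o=[-90,0,90+np.degrees(q[2])]
b=barp(q,th)
env.move_straight([.60,-.066,.23],rate=.25)
env.goto(b+[0,0,.08],o)
env.gripper_to(0.36,20)
print(env.move_straight(b,rate=.1,force_limit=8));st('down')
for n in ('scene','wrist'):
    p=env.grab_frame(n);save(p,n+'3')
    if n=='scene':
        s=env.read_state();print(proj(p,[s['position'],s['position']+[0,0,.019]]),proj(p,b))
a=cv2.imread('pics/scene3.png')[180:280,240:350];c=cv2.imread('pics/wrist3.png')
cv2.imwrite('pics/f.png',np.hstack([cv2.resize(a,(396,360),interpolation=cv2.INTER_CUBIC),cv2.resize((255*(c/255.)**.6).astype('uint8'),(400,360))]))
```

```text
False
down 14.62 p [ 0.4554 -0.083   0.0917] rpy [-90.1   0.   96.3] F [ 0.18 -0.09 -0.02] o 0.361
[[282.24687631 240.27468388]
 [282.68228309 236.68025429]] [[282.03567695 240.53389091]]
```

View pics/f.png

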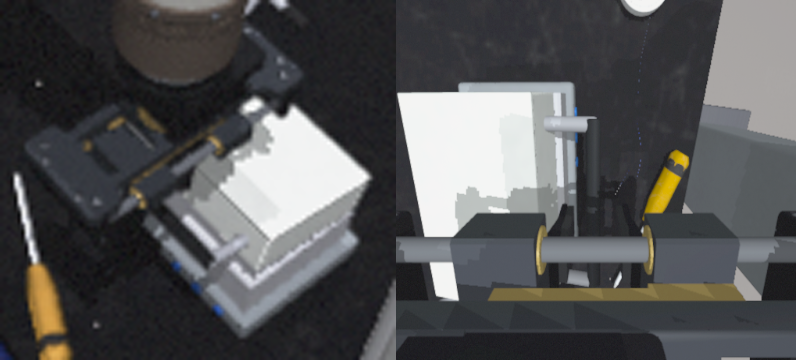

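The fingers straddle the bar: in the wrist view the bar is at column 592, between the fingers at 565 and 635. The height must be marginal, so I'll go 12 mm deeper and close.

Run:
```python
from h import *
q=np.load('q2.npy');b=barp(q,q[3])
print(env.move_straight(b-[0,0,.012],rate=.05,force_limit=6));st('down')
env.gripper_to(0.05,10);st('grip')
p=env.grab_frame('wrist');save(p,'w4')
print(proj(p,[env.read_state()['position'],b+[0,0,.019]]),proj(p,H2W(q,cov(q[3],[[-.15,-.062,.018],[-.15,.062,.018]]))))
```

```text
False
down 15.12 p [ 0.4545 -0.0831  0.0788] rpy [-89.9   0.   96.3] F [ 0.85  0.11 -0.64] o 0.36
grip 15.88 p [ 0.4548 -0.083   0.0793] rpy [-90.    0.   96.3] F [ 0.   -0.53  0.58] o 0.053
[[251.57045567 211.0636958 ]
 [251.09975916 228.96307013]] [[250.70815587 126.40528065]
 [251.42379331 313.82504082]]
```

Run:
```python
import cv2
c=cv2.imread('pics/w4.png')[90:300,150:350];cv2.imwrite('pics/g.png',cv2.resize((255*(c/255.)**.45).astype('uint8'),(600,630),interpolation=cv2.INTER_CUBIC)[:600])
```

```text
(no output)
```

View pics/g.png

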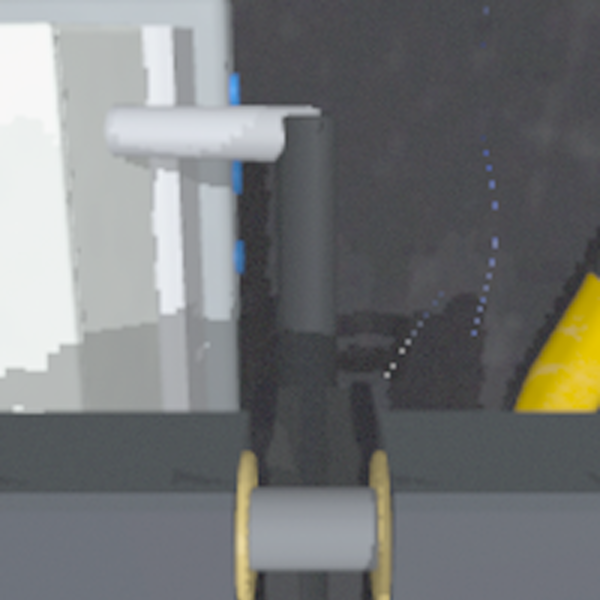

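The bar shows between the fingers, but this view can't settle whether it's held. A small tug will tell.

Run:
```python
from h import *
q=np.load('q2.npy');th=q[3];b=barp(q,th)
env.gripper_to(0,20);st('grip')
p=env.grab_frame('wrist')
for d in (.004,.012,.025):
    env.move_straight(b+[0,0,-.012+d],rate=.03,force_limit=12);st(d)
p2=env.grab_frame('wrist');save(p2,'w5')
P=H2W(q,cov(th,[[-.148,-.058,.018]]));print(proj(p2,P))
P=H2W(q,cov(th+.025/.15,[[-.148,-.058,.018]]));print('if moved',proj(p2,P))
cv2.imwrite('pics/i.png',cv2.resize((255*(p2['image'][90:290,150:350]/255.)**.45).astype('uint8'),(600,600)))
```

```text
grip 16.33 p [ 0.4547 -0.0831  0.0792] rpy [-90.    0.   96.3] F [-0.04 -0.26  1.15] o 0.007
0.004 16.67 p [ 0.4547 -0.083   0.0833] rpy [-90.   -0.   96.3] F [-0.83  0.61 -0.66] o 0.001
0.012 17.08 p [ 0.4549 -0.083   0.0915] rpy [-90.   -0.   96.3] F [-1.35  0.56  1.15] o 0.004
0.025 17.67 p [ 0.4548 -0.083   0.1043] rpy [-90.   -0.   96.3] F [-0.13 -0.08  0.41] o 0.007
[[248.12756973 129.51282299]]
if moved [[230.49184992 133.16653509]]
```

View pics/i.png

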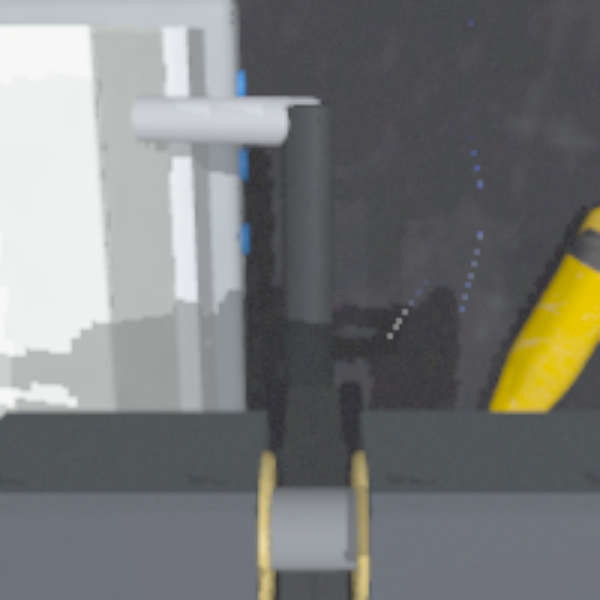

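The bar didn't follow. I'll test each picture for its own cover angle with the heater pose held, in case an early touch swung the cover or the fit is biased.

Run:
```python
from h import *
from scipy.optimize import least_squares
ld=lambda n:np.load(f'pics/{n}.npy',allow_pickle=True).item()
w,t,s,w4,w5=[ld(n) for n in('w1','t1','s2','w4','w5')]
q=np.load('q2.npy')
Lw=np.array([[118,38],[325,40],[333,339],[145,325],[405,80],[405,296]])/2.6+[85,80]
Lt=np.array([[322,113],[360,268],[128,298],[103,143],[335,330],[165,350]])/4+[260,120]-.4
Ls=(np.array([[683,207],[608,252],[511,153],[585,117],[572,264],[496,188]])-[390,0])/2.6+[230,150]
C=np.array([[0,-.078,.042],[-.112,-.078,.042],[-.112,.078,.042],[0,.078,.042],[-.148,-.058,.018],[-.148,.058,.018]])
for n,p,L in(('w',w,Lw),('t',t,Lt),('s',s,Ls)):
  for th in (0,.1,.2,.3):
    e=proj(p,H2W(q,cov(th,C)))-L;print(n,th,np.round(e,1).tolist())
    r=least_squares(lambda x:(proj(p,H2W([x[0],x[1],q[2]],cov(th,C)))-L).ravel(),q[:2]);print('   refit',np.round(r.x,4),round(r.cost,1))
# rod outer end, w4/w5 in 3x crops, base front edge
for n,p,v in(('w4',w4,(285,133)),('w5',w5,(287,121))):
  print(n,'rod obs',np.array(v)/3+[150,90],[np.round(proj(p,H2W(q,cov(th,[[-.145,-.058,.018]]))),1).tolist() for th in(0,.1,.2)],'bar width',[round(295.8*.012/-((H2W(q,cov(th,[[-.15,-.03,.018]]))[0]-p['position'])@Ro.from_euler('xyz',p['orientation'],degrees=True).as_matrix())[2],1) for th in (0,.1,.2)])
st()
```

```text
w 0 [[4.7, -0.7], [9.3, -0.3], [8.3, -4.9], [4.7, -0.4], [5.9, -0.4], [5.4, -5.6]]
   refit [ 0.551  -0.0696] 25.4
w 0.1 [[1.6, -0.8], [4.6, -0.6], [4.1, -2.4], [1.9, -0.5], [3.8, -0.1], [3.5, -2.8]]
   refit [ 0.5465 -0.0713] 6.9
w 0.2 [[-1.3, -0.8], [-1.1, -0.8], [-0.9, 0.2], [-0.7, -0.7], [0.4, 0.2], [0.4, 0.0]]
   refit [ 0.5413 -0.073 ] 1.9
w 0.3 [[-4.0, -0.8], [-7.8, -1.1], [-6.8, 2.6], [-3.2, -1.0], [-4.2, 0.4], [-3.9, 2.9]]
   refit [ 0.5354 -0.0749] 15.5
t 0 [[1.0, 4.0], [-1.9, 4.9], [-0.4, 4.4], [0.0, 3.3], [-2.7, 4.4], [-1.6, 4.6]]
   refit [ 0.554  -0.0765] 5.5
t 0.1 [[0.7, 2.6], [-1.2, 2.5], [-0.2, 2.1], [-0.2, 1.8], [-1.6, 2.8], [-1.0, 3.1]]
   refit [ 0.549  -0.0753] 2.4
t 0.2 [[0.4, 1.2], [-0.6, -0.2], [-0.0, -0.6], [-0.4, 0.4], [-0.7, 0.7], [-0.5, 1.0]]
   refit [ 0.5432 -0.0743] 1.7
t 0.3 [[0.1, -0.1], [-0.1, -3.4], [0.0, -3.7], [-0.7, -0.9], [0.2, -2.0], [-0.1, -1.6]]
   refit [ 0.5367 -0.0734] 4.7
s 0 [[-2.3, -0.1], [-3.1, 4.6], [-3.5, 4.3], [-2.9, -0.9], [-5.3, 6.4], [-3.3, 6.6]]
   refit [ 0.5573 -0.0688] 25.6
s 0.1 [[-1.3, -0.9], [-1.3, 1.6], [-2.0, 1.2], [-1.8, -1.5], [-4.1, 3.3], [-2.5, 3.3]]
   refit [ 0.5497 -0.0732] 12.3
s 0.2 [[-0.3, -1.5], [0.8, -1.6], [-0.2, -1.9], [-0.8, -2.1], [-2.5, -0.2], [-1.2, -0.2]]
   refit [ 0.5415 -0.0776] 5.3
s 0.3 [[0.7, -2.1], [3.2, -4.9], [1.8, -5.2], [0.1, -2.5], [-0.4, -3.9], [0.5, -4.0]]
   refit [ 0.5326 -0.0819] 7.9
w4 rod obs [245.         134.33333333] [[[253.0, 129.2]], [[248.8, 131.3]], [[241.3, 133.7]]] bar width [np.float64(17.7), np.float64(19.0), np.float64(20.6)]
w5 rod obs [245.66666667 130.33333333] [[[253.2, 126.1]], [[249.4, 127.7]], [[242.9, 129.6]]] bar width [np.float64(15.8), np.float64(16.9), np.float64(18.1)]
 17.72 p [ 0.4547 -0.083   0.1042] rpy [-90.   -0.   96.3] F [-0.19 -0.75  0.05] o 0.005
```

All views say the angle is about 0.19, yet the fingers meet nothing there. I'll settle it by touch: fingers shut, a slow horizontal probe toward the bar from in front.

Run:
```python
from h import *
q=np.load('q2.npy');th=q[3];b=barp(q,th);hx=H2W([0,0,q[2]],[1,0,0])[0]
env.move_straight([b[0],b[1],.15],rate=.2)
env.move_straight(np.r_[(b-hx*.05)[:2],.15],rate=.2)
for z in (.098,.075):
    env.move_straight(np.r_[(b-hx*.05)[:2],z],rate=.15)
    h=env.move_straight(np.r_[(b+hx*.008)[:2],z],rate=.04,force_limit=4)
    s=st(f'{z} hit {h}');print('x along from bar est',(s['position']-b)@hx)
    if h: break
    env.move_straight(np.r_[(b-hx*.05)[:2],z],rate=.2)
p=env.grab_frame('scene');save(p,'s6')
P=proj(p,H2W(q,cov(th,[[-.15,-.062,.018],[-.15,.062,.018]])));P0=proj(p,H2W(q,cov(0,[[-.15,-.062,.018],[-.15,.062,.018]])))
T=proj(p,[s['position']])
im=cv2.resize((255*(p['image']/255.)**.5).astype('uint8'),None,fx=6,fy=6,interpolation=cv2.INTER_CUBIC)
for a,c in((P,(0,0,255)),(P0,(0,255,0)),(T,(255,0,255))):
    for u in a: cv2.circle(im,tuple((u*6+2.5).astype(int)),5,c,1)
x,y=(P.mean(0)*6).astype(int);cv2.imwrite('pics/j.png',im[y-250:y+250,x-250:x+350])
```

```text
0.098 hit False 20.59 p [ 0.4626 -0.0822  0.0981] rpy [-90.   -0.   96.3] F [-0.27 -0.82 -0.6 ] o 0.005
x along from bar est 0.007798316389885409
0.075 hit True 22.27 p [ 0.4416 -0.0845  0.0742] rpy [-89.7  -0.   96.2] F [-0.37 -0.28  0.25] o 0.008
x along from bar est -0.013268847625020314
```

View pics/j.png

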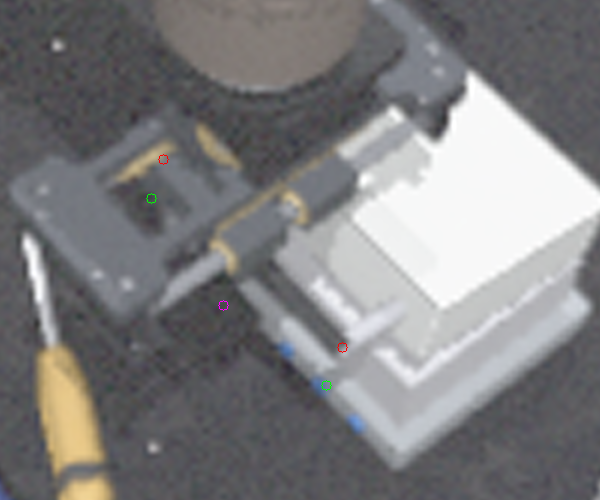

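In the scene crop the bar's right end (~(337,350)) lies on the red line for 0.19 rad, but the touch only came with the fingertips at z=0.075. I'll step down vertically with shut fingers to find the true bar top.

Run:
```python
from h import *
q=np.load('q2.npy');th=q[3];b=barp(q,th);hx=H2W([0,0,q[2]],[1,0,0])[0]
s=st();env.move_straight(s['position']-hx*.01+[0,0,.03],rate=.15)
env.move_straight(np.r_[b[:2],.10],rate=.15)
for z in np.arange(.092,.045,-.004):
    h=env.move_straight([b[0],b[1],z],rate=.06,force_limit=6)
    F=np.mean([env.read_state()['force'] for _ in range(3)],0);s=env.read_state()
    print(round(z,3),h,np.round(s['position'],4),np.round(F,1),np.round(s['joint_torque'],1)[[1,2]])
    if h:break
print(env.read_state()['clock'])
```

```text
22.32 p [ 0.4416 -0.0845  0.0741] rpy [-89.8  -0.   96.2] F [-0.7   0.75 -0.67] o 0.006
0.092 False [ 0.4538 -0.0832  0.0913] [1.1 0.6 0. ] [-26.2  15. ]
0.088 False [ 0.4545 -0.0831  0.0878] [0.3 0.1 0.2] [-26.5  15. ]
0.084 False [ 0.4546 -0.0831  0.0838] [0.3 0.2 0.5] [-26.7  14.8]
0.08 False [ 0.4546 -0.0831  0.0797] [ 0.3  0.1 -0.4] [-26.8  14.7]
0.076 False [ 0.4546 -0.0831  0.0757] [ 0.3 -1.2 -0.4] [-27.   14.6]
0.072 False [ 0.4546 -0.083   0.0717] [0.1 0.2 1.3] [-27.1  14.4]
0.068 False [ 0.4546 -0.0831  0.0677] [-0.2  0.3 -0.4] [-27.3  14.3]
0.064 False [ 0.4546 -0.083   0.0637] [0.4 0.4 0.1] [-27.4  14.1]
0.06 False [ 0.4546 -0.083   0.0597] [-0.7  1.2  0.8] [-27.6  14. ]
0.056 False [ 0.4546 -0.083   0.0557] [ 0.2 -0.4 -0.5] [-27.7  13.8]
0.052 False [ 0.4546 -0.0831  0.0517] [ 0.5  0.8 -0.4] [-27.9  13.6]
0.048 False [ 0.4553 -0.0832  0.0505] [-5.9  2.5 18.8] [-20.1  11.7]
26.025
```

Contact only came at a reported tip height of 0.0505, far too low. The visible fingers may not be where the TCP claims, so I'll look at them in the clear.

Run:
```python
from h import *
s=env.read_state();env.move_straight(s['position']+[0,0,.14],rate=.3)
s=st()
def ann(p,g):
    s=env.read_state();R=Ro.from_euler('xyz',s['tool_rot'],degrees=True).as_matrix()
    im=cv2.resize((255*(p['image'][150:330,120:390]/255.)**.45).astype('uint8'),None,fx=2.9,fy=2.9,interpolation=cv2.INTER_CUBIC)[:290] if 0 else cv2.resize((255*(p['image'][170:300,120:390]/255.)**.45).astype('uint8'),(783,295) if 0 else (783,290))
    for y in(0,-.019,-.038):
      for z in(-g/2,0,g/2):
        for x in (-.0095,.0095):
          u=proj(p,s['position']+R@[x,y,z])[0];cv2.circle(im,(int((u[0]-120)*2.9),int((u[1]-170)*290/130)),3,[(0,0,255),(0,255,0),(255,0,0)][int(round(-y/.019))],1)
    return im
a=env.grab_frame('wrist');i1=ann(a,.005)
env.gripper_to(.6,20);print(env.read_state()['opening'])
b=env.grab_frame('wrist');i2=ann(b,.052)
cv2.imwrite('pics/k.png',np.vstack([i1,i2]));print(env.read_state()['clock'])
```

```text
26.65 p [ 0.455  -0.083   0.1905] rpy [-89.8  -0.   96.2] F [ 0.08 -0.8  -0.39] o 0.003
0.5980770004414155
27.8333
```

View pics/k.png

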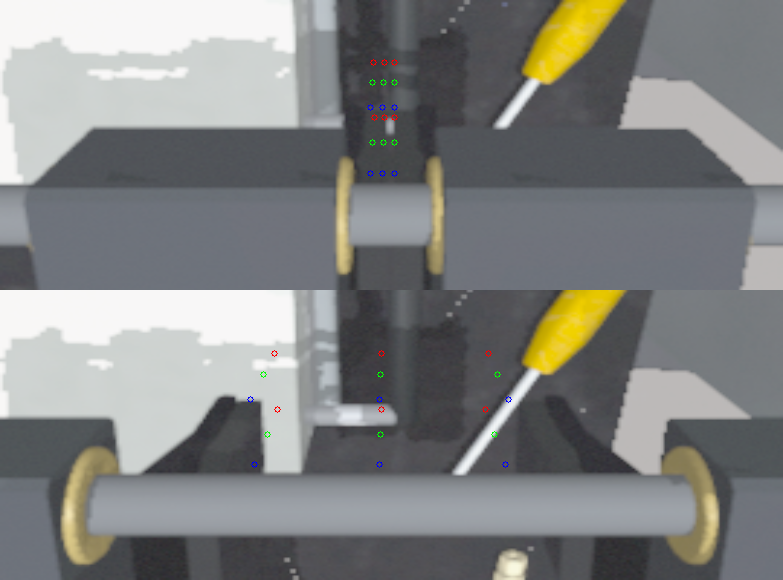

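This shows the cause. At opening 0.6 the fingertips end at row ~400, inner faces at columns 262 and 547, well behind the red TCP marks. The real fingertips sit about 40 mm behind the reported TCP, so my closes all happened above the bar. I'll quantify that from this picture and work out the cover's present angle.

Run:
```python
from h import *
from scipy.optimize import least_squares
q=np.load('q2.npy')
p=env.grab_frame('wrist');s=st();R=Ro.from_euler('xyz',s['tool_rot'],degrees=True).as_matrix()
L=np.array([[120+262/2.9,170+112*130/290],[120+547/2.9,170+112*130/290]])
def g(v): return (proj(p,[s['position']+R@[v[0],v[1],z+v[2]] for z in(.0261,-.0261)])-L).ravel()
for s0 in (1,-1):
    f=lambda v:np.sort(0*v) if 0 else (proj(p,[s['position']+R@[v[0],v[1],s0*z+v[2]] for z in(.0261,-.0261)])-L).ravel()
    r=least_squares(f,[0,-.04,0]);print(s0,r.x,r.cost)
rod=np.array([120+395/2.9,170+125*130/290]);print('rod obs',rod)
for th in(0,.05,.1,.15,.2): print(th,np.round(proj(p,H2W(q,cov(th,[[-.144,.058,.018]]))),1),np.round(proj(p,H2W(q,cov(th,[[-.144,-.058,.018]]))),1))
for n in ('top','scene'):
    t=env.grab_frame(n);save(t,n+'8')
```

```text
27.88 p [ 0.4553 -0.0831  0.1905] rpy [-89.8  -0.   96.3] F [ 0.49 -0.52  0.17] o 0.603
1 [387165.00578292 934896.73022413  17185.95193553] 2414.537020857467
-1 [-0.01475379 -0.052578    0.00473205] 0.00034192814160703835
rod obs [256.20689655 226.03448276]
0 [[252.8 225.3]] [[252.6 119.5]]
0.05 [[251.8 228. ]] [[251.5 120. ]]
0.1 [[250.5 230.7]] [[249.9 120.4]]
0.15 [[248.7 233.5]] [[248.  120.9]]
0.2 [[246.5 236.4]] [[245.5 121.3]]
```

The cover is now down at about 0 rad. The fit gives 0.053 m and the touch gives 0.0375 m (reported 0.0505 against a bar top of 0.088). I'll trust the touch for the tool offset and grasp again, using the reported opening as the check.

```bash
cat >> h.py <<'E'
OFF=.0375
def barq(q,th):
    b=barp(q,th);b[2]-=OFF;return b
E
python3 - <<'E'
from h import *
q=np.load('q2.npy');o=[-90,0,90+np.degrees(q[2])]
b=barq(q,0.0);s=env.read_state()
env.move_straight([b[0],b[1],.09],o,rate=.2)
env.gripper_to(.38,20)
np.save('F0.npy',np.mean([env.read_state()['force'] for _ in range(4)],0))
for z in (b[2]+.012,b[2]):
    h=env.move_straight([b[0],b[1],z],rate=.08,force_limit=6);s=st(h)
    if h: break
env.gripper_to(0,20);s=st('grip')
E
```

```text
False 30.11 p [ 0.4491 -0.0837  0.0378] rpy [-90.    0.   96.3] F [-0.41  0.41  0.05] o 0.38
False 30.41 p [ 0.4485 -0.0838  0.0255] rpy [-90.    0.   96.3] F [-0.19 -0.18  1.36] o 0.378
grip 30.93 p [ 0.4501 -0.0835  0.0259] rpy [-90.2   0.   96.3] F [ 2.75 -0.86 -1.51] o 0.131
```

The bar is held (0.131 × 87 mm = 11.4 mm). Swinging now.

```bash
cat >> h.py <<'E'
def comp(q,th,F0,n=3):
    F=np.mean([env.read_state()['force'] for _ in range(n)],0)-F0
    T=tang(q,th);r=np.cross(T,H2W([0,0,q[2]],[0,1,0])[0]);return -F@T,F@r
E
python3 - <<'E'
from h import *
q=np.load('q2.npy');F0=np.load('F0.npy')
for t in np.linspace(0,1.56,13)[1:]:
    hit=env.move_straight(barq(q,t),rate=.12,force_limit=15)
    print(round(t,2),hit,'push,rad',np.round(comp(q,t,F0),2),round(env.read_state()['opening'],3))
    if hit: break
st()
E
```

```text
0.13 False push,rad [-0.18 -4.34] 0.125
0.26 False push,rad [-0.9 -5.3] 0.126
0.39 False push,rad [-1.09 -6.21] 0.126
0.52 False push,rad [-0.18 -3.86] 0.128
0.65 False push,rad [-0.15  1.92] 0.133
0.78 False push,rad [-0.83  9.3 ] 0.131
0.91 False push,rad [ 0.66 13.39] 0.13
1.04 False push,rad [ 0.25 12.2 ] 0.127
1.17 False push,rad [-0.45  7.8 ] 0.13
1.3 False push,rad [-0.99  5.32] 0.13
1.43 False push,rad [-1.1   5.47] 0.13
1.56 False push,rad [-1.75  4.91] 0.131
 34.73 p [ 0.6156 -0.0655  0.1581] rpy [-90.2   0.   96.3] F [ 2.37 -0.06  4.06] o 0.131
```

Run:
```python
from h import *
q=np.load('q2.npy');F0=np.load('F0.npy');t=1.56
while t<2.0:
    t+=.04
    hit=env.move_straight(barq(q,t),rate=.02,force_limit=4.5)
    s=env.read_state();c=comp(q,t,F0)
    print(round(t,2),hit,'push,rad',np.round(c,2),'lag',round((barq(q,t)-s['position'])@tang(q,t),4))
    if c[0]>4.5: break
st()
```

```text
1.6 True push,rad [-0.03  2.7 ] lag 0.0044
1.64 False push,rad [2.24 4.89] lag -0.0006
1.68 False push,rad [2.01 4.68] lag -0.0005
1.72 False push,rad [0.38 4.11] lag -0.0005
1.76 False push,rad [0.86 2.95] lag -0.0004
1.8 False push,rad [0.68 1.99] lag -0.0004
1.84 False push,rad [0.85 0.57] lag -0.0003
1.88 False push,rad [ 0.44 -0.87] lag -0.0003
1.92 True push,rad [1.72 3.94] lag 0.0048
1.96 True push,rad [2.34 3.  ] lag 0.0109
2.0 True push,rad [2.74 2.84] lag 0.017
 39.08 p [ 0.6607 -0.0605  0.1437] rpy [-89.5   0.1  96.3] F [-0.84  0.43  3.23] o 0.125
```

It reached the stop near 1.89 rad. Now I'll raise the push to about 8 N in small steps.

Run:
```python
from h import *
q=np.load('q2.npy');F0=np.load('F0.npy');T=tang(q,1.89);p=env.read_state()['position'].copy()
for k in range(14):
    p=p+T*.0006;env.move_straight(p,rate=.02)
    c=comp(q,1.89,F0,4);print(k,np.round(c,2),round((env.read_state()['position']-p)@T,4))
    if c[0]>7.3:break
env.dwell(.2);print(np.round([comp(q,1.89,F0,1) for _ in range(3)],2));st()
```

```text
0 [4.86 5.23] -0.0006
1 [6.75 3.72] -0.0011
2 [7.93 5.72] -0.0016
[[7.44 5.98]
 [7.44 5.98]
 [7.44 5.98]]
 40.02 p [ 0.6608 -0.0605  0.1435] rpy [-89.4   0.1  96.3] F [-4.28  1.14  7.95] o 0.128
```

The push is about 8 N against the stop. I'll release, back off, and look at the vial and the heater.

Run:
```python
from h import *
q=np.load('q2.npy')
env.gripper_to(.36,20);s=st('rel')
env.move_straight(s['position']+[0,0,.07],rate=.2)
yaw=np.degrees(q[2])
env.goto([.538,.231,.14],[-90,0,yaw]);st('vial')
env.gripper_to(.55,15)
for n in('wrist','top','scene'):
    p=env.grab_frame(n);save(p,n+'9')
    for t in('sample_vial',):
        for r in env.trace(p,t)[:3]:
            m=r['mask'];ys,xs=np.nonzero(m);print(n,t,round(r['score'],2),len(xs),xs.min(),xs.max(),ys.min(),ys.max())
        print([ (np.round(r['xyz'],4),round(r['score'],2)) for r in env.search_frame(p,t)[:2]])
    if n!='wrist': print(n,'well,±50 caps top',np.round(proj(p,H2W(q,[[0,0,.062],[0,.05,.095],[0,-.05,.095]])),1).tolist())
print(env.read_state()['clock'])
t=cv2.imread('pics/top9.png');sc=cv2.imread('pics/scene9.png');w=cv2.imread('pics/wrist9.png')
f=lambda i:(255*(i/255.)**.6).astype('uint8')
A=cv2.resize(t[120:220,190:360],None,fx=2.35,fy=2.35,interpolation=cv2.INTER_CUBIC);B=cv2.resize(sc[140:270,230:360],(400,400)) 
B=cv2.resize(sc[150:270,235:355],(400,400),interpolation=cv2.INTER_CUBIC)
W=cv2.resize(f(w),(400,300));A=A[:,:400]
o=np.zeros((600,800,3),'uint8');o[:A.shape[0],:A.shape[1]]=A;o[240:540,:400]=W;o[:400,400:]=B
cv2.imwrite('pics/l.png',o)
```

```text
rel 40.71 p [ 0.6624 -0.0603  0.1428] rpy [-89.5   0.1  96.3] F [-0.92 -0.29  0.52] o 0.358
vial 43.03 p [0.5381 0.2307 0.1398] rpy [-90.    0.    6.3] F [ 0.21  0.42 -0.14] o 0.359
wrist sample_vial 0.94 728 248 269 166 204
wrist sample_vial 0.67 2322 246 296 39 97
[(array([0.5399, 0.2352, 0.0732]), 0.7), (array([0.4819, 0.3215, 0.0455]), 0.43)]
top sample_vial 0.51 48 202 210 179 185
[(array([0.5387, 0.2337, 0.0537]), 0.47)]
top well,±50 caps top [[313.7, 178.0], [297.9, 177.9], [333.5, 173.6]]
scene sample_vial 0.57 119 247 254 159 177
[(array([0.5392, 0.2306, 0.0477]), 0.51), (array([ 0.4191, -0.2615,  0.0157]), 0.31)]
scene well,±50 caps top [[304.4, 229.6], [294.0, 211.8], [318.1, 235.3]]
44.1083
```

View pics/l.png

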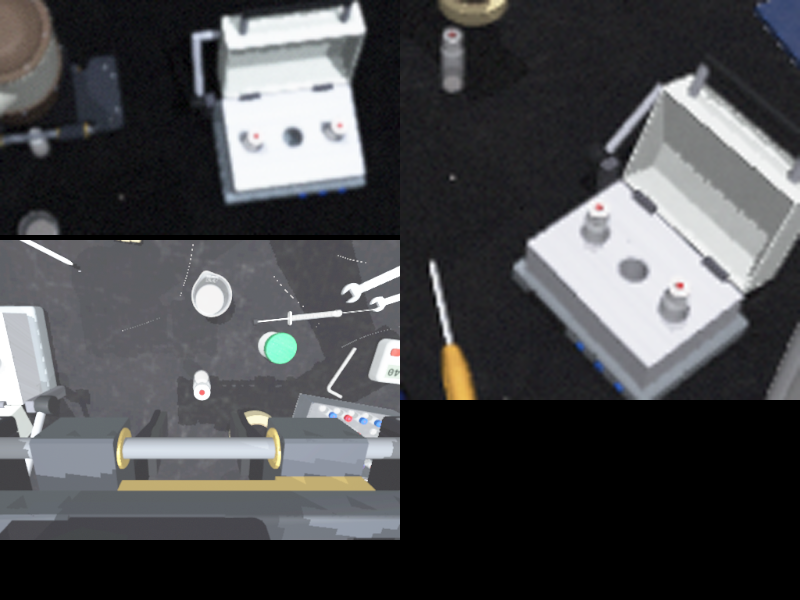

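The top and scene views both show the cover open against the stop arm, the two outer vials' red septa, the empty well between them and the sample vial still standing (wrist view (202,392)). I'll triangulate the red septa numerically to get the well and vial positions.

Run:
```python
from h import *
from scipy.optimize import least_squares
q=np.load('q2.npy');ld=lambda n:np.load(f'pics/{n}.npy',allow_pickle=True).item()
t,s,w=ld('top9'),ld('scene9'),ld('wrist9');t0=ld('t1');t0['image']=cv2.imread('pics/t.png')
def red(p,c,r=6):
    x,y=int(round(c[0])),int(round(c[1]));I=p['image'][y-r:y+r+1,x-r:x+r+1].astype(float)
    m=np.clip(I[...,2]-I[...,:2].mean(2)-15,0,None);Y,X=np.mgrid[y-r:y+r+1,x-r:x+r+1];return np.array([(m*X).sum(),(m*Y).sum()])/m.sum(),round(m.sum())
g={'L':[(t,(298.6,177.6)),(s,(294.3,212.4))],'R':[(t,(334.4,174.2)),(s,(318.4,235.5))],
   'V':[(t0,(206,178)),(s,(250.6,161)),(w,(258,195))]}
out={}
for k,v in g.items():
    ob=[(p,)+red(p,c) for p,c in v]
    f=lambda X:np.concatenate([proj(p,X)[0]-u for p,u,_ in ob]);r=least_squares(f,[.54,0,.09]);out[k]=r.x
    print(k,np.round(r.x,4),'res',np.round(r.fun,1),[(np.round(u,1),n) for _,u,n in ob])
    zf=.077 if k=='V' else .095
    r=least_squares(lambda X:f(np.r_[X,zf]),[.54,0]);print('  fixed z',np.round(r.x,4),np.round(r.fun,1));out[k]=r.x
print('mid',(out['L']+out['R'])/2,'q2 well',q[:2],'V wrist only',ray(w,red(w,(258,195))[0],.077))
```

```text
L [ 0.5371 -0.0252  0.0976] res [-0.1  0.2  0.2 -0. ] [(array([298.6, 177.4]), 165), (array([294.3, 211.6]), 224)]
  fixed z [ 0.5378 -0.0248] [-0.3  0.1  0.2  0.3]
R [ 0.5486 -0.1245  0.0968] res [-0.1  0.2  0.2 -0.1] [(array([334.2, 172.9]), 145), (array([318.5, 235.3]), 311)]
  fixed z [ 0.5491 -0.1244] [-0.3  0.1  0.2  0.2]
V [0.5439 0.2359 0.0754] res [-0.6  0.4 -1.6  0.9 -0.3  0.6] [(array([204.8, 177.6]), 169), (array([251.5, 158.6]), 88), (array([258.1, 194.8]), 5650)]
  fixed z [0.5434 0.2357] [-0.6  0.5 -1.7  0.7 -0.4  0.6]
mid [ 0.54347776 -0.07460152] q2 well [ 0.54211372 -0.07344438] V wrist only [0.54278543 0.23602211 0.077     ]
```

Run:
```python
from h import *
q=np.load('q2.npy');zt=H2W([0,0,q[2]],[0,1,0])[0]
V=np.array([.5428,.2355,0]);P=V-.002*zt
env.move_straight(P+[0,0,.07],rate=.2)
print(env.move_straight(P+[0,0,.0105],rate=.12,force_limit=5));st('down')
env.gripper_to(.1,12);s=st('grip')
env.move_straight(P+[0,0,.0125],rate=.05);st('lift')
env.move_straight(P+[0,0,.13],rate=.25);s=st('up')
p=env.grab_frame('scene');save(p,'s10')
for r in env.trace(p,'sample_vial')[:2]:
    ys,xs=np.nonzero(r['mask']);print(r['score'],len(xs),xs.min(),xs.max(),ys.min(),ys.max())
b=s['position']+[0,0,.0375-.048]+.002*zt;print('pred bottom,top',proj(p,[b,b+[0,0,.04]]))
```

```text
False
down 45.25 p [0.5439 0.2341 0.0116] rpy [-90.   -0.1   6.3] F [0.62 0.   0.13] o 0.552
grip 45.82 p [0.5432 0.2336 0.0108] rpy [-90.   -0.    6.3] F [-0.79  0.29  0.8 ] o 0.255
lift 46.07 p [0.543  0.2335 0.0125] rpy [-90.    0.    6.3] F [0.05 0.29 0.29] o 0.257
up 46.68 p [0.5426 0.2334 0.13  ] rpy [-90.    0.    6.2] F [-0.28 -0.38 -1.07] o 0.262
pred bottom,top [[249.43816161 150.39744799]
 [249.32922587 141.40899559]]
```

The vial is held (22.4 mm). Now carrying it to the well and inserting with a force guard.

Run:
```python
from h import *
q=np.load('q2.npy');zt=H2W([0,0,q[2]],[0,1,0])[0];hx=H2W([0,0,q[2]],[1,0,0])[0]
W=np.array([.5433,-.0744,0])-.002*zt;o=[-90,0,np.degrees(q[2])]
env.move_straight(W+[0,0,.13],o,rate=.3);st('over')
env.move_straight(W+[0,0,.083],rate=.1)
F0=np.mean([env.read_state()['force'] for _ in range(3)],0)
def down():
    h=env.move_straight(np.r_[C[:2],.0305],rate=.035,force_limit=3.5)
    s=env.read_state();print(h,np.round(s['position'],4),np.round(s['force']-F0,1),round(s['clock'],2));return h,s
C=W.copy()
for k,(dx,dy) in enumerate([(0,0),(0,.003),(0,-.003),(.003,0),(-.003,0)]):
    C=W+dx*hx+dy*zt
    if k: env.move_straight(np.r_[C[:2],.079],rate=.1)
    h,s=down()
    if s['position'][2]<.05 or s['clock']>60: break
    env.move_straight(s['position']+[0,0,.006],rate=.1)
```

```text
over 47.97 p [ 0.5434 -0.0757  0.1298] rpy [-90.    0.    6.3] F [-0.18 -0.57 -0.84] o 0.259
True [ 0.5438 -0.0761  0.0722] [0.2 1.7 4.1] 49.18
True [ 0.5434 -0.0734  0.0719] [-0.4  1.   4.2] 50.18
True [ 0.5442 -0.0791  0.072 ] [-1.1  1.6  3.3] 51.18
True [ 0.5466 -0.076   0.0718] [-0.8  0.4  3.6] 52.18
True [ 0.5411 -0.0766  0.0716] [0.3 1.5 3.9] 53.19
```

Every touch was at the block's top face, so I'm laterally off by more than the chamfer. I'll measure where the held vial is relative to the well in the cameras (numerically, since the picture budget is used up).

Run:
```python
from h import *
q=np.load('q2.npy');zt=H2W([0,0,q[2]],[0,1,0])[0]
W=np.array([.5433,-.0744,0])-.002*zt
env.move_straight(W+[0,0,.082],rate=.15);s=st()
p9=np.load('pics/scene9.npy',allow_pickle=True).item()
for n in('scene','wrist','top'):
    p=env.grab_frame(n);save(p,n+'11')
    for r in env.trace(p,'sample_vial')[:4]:
        m=r['mask'];ys,xs=np.nonzero(m);print(n,round(r['score'],2),len(xs),'x',xs.min(),xs.max(),'y',ys.min(),ys.max())
    b=s['position']+.002*zt;b[2]-=.0105
    print(n,'pred vial bottom/top',np.round(proj(p,[b,b+[0,0,.077]]),1).tolist(),'well',np.round(proj(p,[.5433,-.0744,.062]),1),'outer caps',np.round(proj(p,[[.5378,-.0248,.095],[.5491,-.1244,.095]]),1).tolist())
    if n=='scene':
        for nm,P in(('before',p9),('now',p)):
            g=cv2.cvtColor(P['image'],cv2.COLOR_BGR2GRAY)[205:245,288:328];print(nm)
            for i,r in enumerate(g): print(205+i,' '.join(f'{v//10:2d}' for v in r))
    if n=='wrist':
        g=cv2.cvtColor(p['image'],cv2.COLOR_BGR2GRAY)[150:240:3,180:330:4];print('wrist rows150 step3 cols180 step4')
        for i,r in enumerate(g): print(150+3*i,' '.join(f'{v//10:2d}' for v in r))
```

```text
53.69 p [ 0.5439 -0.0764  0.0822] rpy [-90.    0.2   6.2] F [-0.36  0.19  0.21] o 0.257
scene 0.59 69 x 303 309 y 218 230
scene pred vial bottom/top [[305.4, 227.8], [308.6, 212.5]] well [[305.  229.6]] outer caps [[294.5, 211.9], [318.8, 235.4]]
before
205  3  2  2  2  2  2  4  5  5  8 13 20 22 23 18 15 22 23 22 22 22 22 22 22 22 22 22 22 21 18 17 17 18 17 17 17 17 17 17 17
206  3  3  2  1  2  3  4  6 10 16 22 23 23 23 23 19 14 22 23 22 22 22 22 22 22 22 22 22 22 21 18 18 17 18 18 17 17 17 17 17
207  3  3  3  2  2  2  7 13 20 23 23 23 23 23 23 23 16 10 10 18 23 22 22 22 22 22 22 22 22 22 21 19 18 18 18 18 18 18 17 18
208  3  3  3  3  4  9 16 23 23 23 23 23 23 23 23 23 18 11  9  9 18 21 22 22 22 22 22 22 22 22 22 21 19 18 18 18 18 18 18 17
209  2  2  3  6 13 20 23 23 23 23 23 23 23 23 23 23 19 11  9 10 10 13 22 22 22 22 22 22 22 22 22 22 21 19 18 18 18 18 17 17
210  3  4  9 16 23 24 24 24 23 23 23 23 23 23 23 23 23 19 11  8  9 10 14 22 22 22 22 22 22 22 22 22 22 21 19 18 18 17 18 18
211  6 13 19 23 24 22 18 20 24 24 23 23 23 23 23 23 23 23 19 12  9  9 10 14 23 23 22 22 22 22 22 22 22
[... 12235 characters left out ...]
 15 15 17 17 17 17 17  1  1  2  2 16 14 10 11 12 12 11 10 14 15  2  2  1  1 17 17 17 17 17 17 17 15 16 15
228  2  2  2  2  2  2  5 17 17 14  1  1  2  2 15 14 14 13 14 14 14 14 15 14  2  2  1  1 13 17 17  8  2  2  2  2  2  2
231  2  2  2  2  2  2  2 16 16  7  1  1  2  2 14 16 18 16 14 14 16 19 17 13  2  2  1  1  6 16 16  2  2  2  2  2  2  2
234  2  2  2  2  2  2  2 17 17  1  1  1  2  2 15 18 18 19 16 17 20 19 19 15  1  2  1  1  1 18 18  2  2  2  2  2  2  2
237  2  2  2  2  2  2  2 17  8  1  1  2  2  2 18 18 15 11 11 11 11 15 19 17  1  2  2  1  1  9 17  2  2  2  2  2  2  2
top pred vial bottom/top [[314.6, 176.8], [319.5, 171.2]] well [[314.  177.6]] outer caps [[298.2, 177.5], [333.9, 173.0]]
```

From the close wrist image, the well sits about 3–4 mm toward the heater's front and 2–3 mm left of where I hold the vial. I'll correct, with a short search around that and force-directed shifts if it catches partway.

Run:
```python
from h import *
q=np.load('q2.npy');zt=H2W([0,0,q[2]],[0,1,0])[0];hx=H2W([0,0,q[2]],[1,0,0])[0]
W=np.array([.5433,-.0744,0])-.002*zt
F0=np.mean([env.read_state()['force'] for _ in range(3)],0);done=False
for dx,dy in [(-.0038,.0028),(-.0058,.001),(-.0055,.005),(-.002,.0055)]:
    C=W+dx*hx+dy*zt
    env.move_straight(np.r_[C[:2],.0755],rate=.1)
    for j in range(6):
        h=env.move_straight(np.r_[C[:2],.031],rate=.04,force_limit=3.5 if j==0 else 4.5)
        s=env.read_state();F=s['force']-F0;z=s['position'][2]
        print((dx,dy),j,h,np.round(s['position'],4),'Fx,Fy heater',np.round([F@hx,F@zt,F[2]],1),round(s['clock'],2))
        if z<.0355 or not h: done=True;break
        if z>.0705 or s['clock']>63: break
        l=(F@hx)*hx+(F@zt)*zt;n=np.linalg.norm(l);C=s['position']+(l/n*.0008 if n>.8 else 0)
        env.move_straight(np.r_[C[:2],z+.0008],rate=.05)
    if done or s['clock']>63: break
    env.move_straight(s['position']+[0,0,.0035],rate=.1)
st(done)
```

```text
(-0.0038, 0.0028) 0 True [ 0.5404 -0.0739  0.0317] Fx,Fy heater [ 0.5 -0.2  3. ] 55.29
True 55.29 p [ 0.5404 -0.0739  0.0317] rpy [-90.    0.2   6.3] F [ 0.18 -0.38  2.97] o 0.255
```

It went straight home: floor contact at reported z 0.0317 against an expected 0.0325. Releasing, retreating and checking.

Run:
```python
from h import *
from scipy.optimize import least_squares
q=np.load('q2.npy')
env.gripper_to(.40);s=st('rel')
env.move_straight(s['position']+[0,0,.13],rate=.2)
env.goto([.42,.12,.25],[-90,0,np.degrees(q[2])]);st('away')
t=env.grab_frame('top');p=env.grab_frame('scene');save(t,'t12');save(p,'s12')
def red(P,c,r=5):
    x,y=int(round(c[0])),int(round(c[1]));I=P['image'][y-r:y+r+1,x-r:x+r+1].astype(float)
    m=np.clip(I[...,2]-I[...,:2].mean(2)-15,0,None);Y,X=np.mgrid[y-r:y+r+1,x-r:x+r+1];return np.array([(m*X).sum(),(m*Y).sum()])/m.sum(),round(m.sum())
for n,X in(('mid',[.541,-.0725,.099]),('L',[.5378,-.0248,.095]),('R',[.549,-.1244,.095])):
    ob=[(P,)+red(P,proj(P,X)[0]) for P in(t,p)]
    r=least_squares(lambda X:np.concatenate([proj(P,X)[0]-u for P,u,_ in ob]),X);print(n,np.round(r.x,4),[o[2] for o in ob],np.round(r.fun,1))
for nm,b in(('top',t),('scene',p)):
    a=np.load(f'pics/{nm}9.npy',allow_pickle=True).item()
    d=cv2.absdiff(a['image'],b['image']).max(2);c=proj(b,H2W(q,cov(1.89,[[-.112,-.06,0],[-.112,.06,0],[-.15,-.05,.018],[-.15,.05,.018]]))).astype(int)
    x0,y0=c.min(0)-6;x1,y1=c.max(0)+6;print(nm,'cover-top region diff med/max',np.median(d[y0:y1,x0:x1]),(d[y0:y1,x0:x1]>40).mean())
for n in('septa_jar','beaker','ferrule_tin','tape_roll','union','timer'):
    r=env.search_frame(t,n);print(n,np.round(r[0]['xyz'],3) if r else None)
```

```text
rel 55.86 p [ 0.5408 -0.0738  0.0314] rpy [-90.    0.1   6.3] F [ 0.67 -0.13  0.15] o 0.4
away 57.62 p [0.4199 0.1196 0.249 ] rpy [-90.1   0.1   6.3] F [-0.2  -0.41 -0.02] o 0.398
mid [ 0.5416 -0.0749  0.0976] [180, 284] [-0.1  0.3  0.3 -0.1]
L [ 0.5371 -0.0252  0.0976] [169, 224] [-0.1  0.1  0.2 -0. ]
R [ 0.5485 -0.1245  0.0969] [152, 313] [-0.1  0.2  0.2 -0.1]
top cover-top region diff med/max 3.0 0.0
scene cover-top region diff med/max 2.0 0.0
septa_jar [0.488 0.327 0.05 ]
beaker None
ferrule_tin [ 0.42  -0.262  0.02 ]
tape_roll [0.63  0.331 0.016]
union [0.369 0.12  0.014]
timer [0.49  0.516 0.016]
```

```bash
python3 -c "
from h import *
env.close_job();print(env.read_state()['clock'])"
```

```text
the job is handed in; nothing more can be done
the job is handed in; nothing more can be done
```

The job is handed in at about 57.6 s of the 72 s allowed. The cover is open against its stop, and the sample vial stands in the middle well.

**Cover:** It reached the stop at about 1.89 rad. I pressed it there with 7.4–7.9 N at the bar by the wrist force, then released it. The top and scene pictures taken just after release and at the end show no movement around the bar and the cover's upper edge.

**Vial:** It met the well floor with about 3 N, at a reported height of 0.0317 m against 0.0325 m expected. The cameras put its cap top at the same height as the outer vials (0.0976 m against 0.0976 and 0.0969) and midway between them.

**Other things on the worktop:** The jar, tin, tape roll, union and timer were found where they started. The final check did not find the beaker, so its place is unconfirmed, though nothing went near it.

**What went wrong along the way:**
- **Tool height:** The real fingertips sit about 37 mm behind the reported TCP. My first two attempts to grip the bar closed above it, and I lost about 25 s working that out.
- **Cover pushed down:** While probing for the bar I pressed down with about 19 N, and the cover swung from 0.19 rad to shut. That was before the opening. 19 N is just under the 20 N at the bar given as straining the hinge.
- **First insertions:** Five tries touched the block's top face at about 4 N each, because I was several millimetres off sideways. A correction from the wrist camera put the vial straight in.

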